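# Move a wet drawer front to the drying rack with a spatula

## Robot

A 6-joint arm with a two-finger parallel gripper is mounted at the origin on the work surface. World frame = base frame: x ahead of the robot, y to its left, z up, the work surface at z = 0. Lengths are in m, angles in degrees, forces in N, time in s.
With the tool pointing down it reaches from about 0.35 to 0.85 m from the base axis. Payload 8.1 kg.
Tool frame: the origin (TCP) lies between the finger pads, 19 mm behind the fingertips; this is the grasp point; z points along the fingers, y is the line along which they close (so a half turn about z gives the same grasp; the last joint's range is limited). The gripper opens to 93 mm and grips with 3 to 60 N. Pads are 15 mm wide; open, the fingers measure 128 mm over their backs; the gripper's body (75 mm by 188 mm) begins 65 mm behind the grasp point.
Start: joints at [61.685, 7.471, 85.268, -0, 87.261, -4.893], TCP at [0.238, 0.551, 0.237] pointing down, gripper open.
Joint ranges: [-169.43, 169.43], [-51.17, 129.36], [1.28, 143.12], [-76.62, 256.62], [0, 156.53], [-152.29, 152.29]. Speed limits (degrees/s): [136.94, 136.94, 159.86, 180, 180, 180].

## Interface

Orientations are given as [roll, pitch, yaw] about the fixed x, y, z axes, in that order (R = Rz(yaw) Ry(pitch) Rx(roll)).
In Python, from workcell import * gives the robot as it stands. The module is installed in compiled form; this text tells all that it offers.
- The arm moves only by the tool carry_out, never from a script. Its argument "commands" is a list of rows, each a list of 5 numbers: the opening, from -1 (shut) to 1 (fully open), then the shift along the world's x, y, z in mm, then the turn about the world's z in degrees. In form: [[grip, x, y, z, turn], ...]. A call has 1 to 20 rows; each row is the pose to reach, as a shift and turn from the pose commanded when the call began; what a row does not reach only later rows make up. A row lasts 1/8 s, in which the tool goes at most 62.5 mm and 10.7 degrees, less where a joint would pass 70% of its speed; a pose out of reach is approached as far as the arm can. A call with a gripper value outside its range is refused whole. The fingers move at their own pace and stop on an object; the grip force is fixed at half the most. Time passes only in rows, so rows that repeat a pose let the fingers close. It gives the time, the measured TCP pose, the force, the opening and the grip force at its end, in the units of the state.
- state(): the state, without advancing time (a new reading comes with each control period).
- read_camera(name): name is "scene" or "top" or "wrist"; returns a dict with "img" (480x640x3 uint8, red, green, blue), "fx", "fy", "cx", "cy" (pixels), "k1" (the pictures are not rectified: a ray, as slopes to the right and down, at radius r is drawn at 1 + k1 r^2 times it, then the intrinsics apply), "rvec" (rotation vector, rad) and "tvec" (3), from world to camera coordinates, as OpenCV has them; the wrist camera has in their place "hand_eye" (4x4, takes a point from camera to tool coordinates, whose origin is the TCP and whose axes are the flange's). Camera axes: x right, y down, z forward; pixel columns grow to the right and rows downward; lengths in m; the calibration is good to about 2 mm. A picture is of the moment at which its call begins: read the wrist's pose just before it. There is no depth.
- job_done(): hands the job in; it is judged then, once.
The state is a dict: "time_s": time; "qpos": joint angles; "qvel": joint speeds; "effort": joint torques, N m; "eef_pos": TCP position; "orientation": TCP orientation; "force": force on the tool from outside, world axes, zero at the start; "ft_torque": the same for the moment, N m; "opening": opening from 0.0 (shut) to 1.0 (fully open); "grasp_force": force on a finger pad.
Only numpy, scipy, OpenCV 4.12 (cv2) and the standard library are available. Lean on these libraries where they do the work, as an engineer would, in place of code of your own. Each camera call takes 0.05 s, during which the arm holds its last target. There are 200 camera calls.

## Task

The drawer front lying on the painting board has just been painted and is still wet, so it must go to the drying rack without the gripper or arm touching it. First lift the steel jug off the rack by its handle and stand it upright on the bench right beside the rack; then pick up the spatula, slide its blade in under the drawer front between the two strips, lift it and carry it level, lower it squarely onto the middle of the rack's two rails, draw the blade out and lay the spatula down on the bench on its blade. Keep the jug upright, let nothing drop, and leave the paint tin and the lidded jar where they are.

Things in the scene. Friction and masses are not known exactly. Their poses are not given: they have to be found in the camera images.
- front: wet drawer front: painted wooden board, 100 mm (x) by 160 mm (y), 12 mm thick at the edges, 16 mm at the raised field, about 0.2 kg, loose. Origin: centre of its underside, z up through the painted face. Starts lying across the painting board's two strips, within some 15 mm and 5 degrees of centred and square, clear of the board below
- board: painting board, fixed: plywood 180 (x) by 170 (y) by 6 mm with two strips glued on along x, each 170 long, 16 wide, 16 mm high, tops 22 mm above the bench. The channel between them is 90 mm wide (y -45 to +45), open at both ends; its -x end looks towards the robot. Origin: on the bench under its centre
- rack: drying rack, fixed: two wooden rails along x, each 190 mm long, 16 wide, flat tops 70 mm above the bench. The gap between them is 90 mm wide (y -45 to +45), free down to 25 mm above the bench, where low stretchers lie; open at both ends, its -x end looks towards the robot. 122 mm wide outside. Origin: on the bench under its centre
- jug: empty open steel jug, 120 mm across (124 at the rim), 115 high, about 0.3 kg; starts standing across the rack's rails. Origin: centre of its underside, z up. Handle on its -x side: upright flat-sided strap 18 mm wide (y), 14 thick (x), 98 mm from the jug's axis, 30 to 105 mm above the underside, joined to the wall at top and foot; 31 mm finger room to the wall
- jug_handle (a point): point inside the upright strap of the jug's handle, at (-98, 0, 85) mm in the jug's frame: TCP height for a grasp from above, closing along the jug's y
- spatula: cranked spatula, 0.2 kg, lying on its blade on the bench. Stiff flat steel blade 110 (x) by 64 (y) by 2.5 mm; origin: centre of the blade's underside, x to the tip (+55), z up. A neck (front face x = -44) rises to a wooden handle parallel to the blade, 22 mm wide, 26 high, x -70 to -185, centre line 52 mm above the underside. Centre of mass x = -35
- spatula_grip (a point): point on the handle's centre line at (-92, 0, 52) mm in the spatula's frame: a place to grasp it from above, closing along the spatula's y
- tin: bystander: closed paint tin, 100 mm in diameter, 95 mm high, on the bench beyond the work; origin at the centre of its underside
- waxjar: bystander: closed jar with a black lid, beside the tin, 64 mm in diameter, 65 mm high; origin at the centre of its underside
There are look-alikes about, which are no part of the job. What is shaped like the spatula but green or orange is not meant.

How it is judged (in metres and radians):
On the way, in this order (a step that is already met when the one before it is completed fails the run):
1. the jug stands upright on the bench beside the rack, let go (height (world z) of jug below 0.006 m and angle between jug's own z axis and vertical below 0.06 rad and horizontal distance between jug and rack below 0.35 m and contact force between jug and rack below 0.1 N and contact force between the fingers and jug below 0.1 N and linear speed of jug below 0.02 m/s), for 0.2 s.
2. the drawer front is lifted at least 20 mm clear of the strips, carried level by the spatula alone (z of front in the frame of board above 0.042 m and contact force between spatula and front above 0.8 N and contact force between front and board below 0.05 N and contact force between front and rack below 0.05 N and angle between front's own z axis and vertical below 0.2 rad), for 0.2 s.
At the end, for the whole second after the job is handed in: Front flat, face up, at rest on both rails, within 25 mm along and 20 mm across of the rack's centre, square within 0.17 rad, free of the spatula; spatula flat on its blade on the bench, off board and rack; jug upright on the bench, clear of the rack, axis within 350 mm of its centre (x of front in the frame of rack between -0.025 and 0.025 m and y of front in the frame of rack between -0.02 and 0.02 m and height (world z) of front between 0.067 and 0.074 m and angle between the x axis of front and the x axis of rack, either way round below 0.17 rad and angle between front's own z axis and vertical below 0.05 rad and contact force between front and rack above 0.8 N and contact force between spatula and front below 0.05 N and linear speed of each of front, spatula, jug below 0.02 m/s and height (world z) of each of spatula, jug below 0.006 m and angle between spatula's own z axis and vertical below 0.08 rad and contact force between spatula and rack below 0.05 N and contact force between spatula and board below 0.05 N and angle between jug's own z axis and vertical below 0.06 rad and horizontal distance between jug and rack below 0.35 m and contact force between jug and rack below 0.1 N); the robot touches nothing.
It fails at once if the gripper or arm touches the wet drawer front (contact force between any of the fingers, the arm and front above 0.5 N).
It fails at once if the drawer front is tilted more than 0.35 rad (20 degrees) (angle between front's own z axis and vertical above 0.35 rad).
It fails at once if the jug is tilted more than 0.5 rad (29 degrees) (angle between jug's own z axis and vertical above 0.5 rad).
It fails at once if the paint tin or the lidded jar is moved more than 30 mm (distance of any of tin, waxjar from where it was at the start of the episode above 0.03 m).
It fails at once if the drawer front, the jug or the spatula is dropped (falls free by some 25 mm or more) ((contact force between front and anything else below 0.02 N and linear speed of front above 0.7 m/s) or (contact force between jug and anything else below 0.02 N and linear speed of jug above 0.7 m/s) or (contact force between spatula and anything else below 0.02 N and linear speed of spatula above 0.7 m/s)).
It also fails if it takes over 72 s, if anything falls off the work surface, if the arm or the gripper's body presses on something with over 40 N, if the wrist force passes 120 N, or if a joint passes its speed limit or range.

## Working session

There is one attempt and no reset: what is moved stays moved. The work goes in short steps, Python scripts to look and compute and a tool call to move; the robot and the scene stay as the last step left them, time stands still between calls to the robot, and variables do not carry over. Pictures are saved under pics/ and viewed, at most 10 in all, crops included, and the job is handed in when it is done.

Besides the shell and the picture viewer there is one more tool, called after "Emit:" as a command line: name --pt "numbers of a row" for each row, then --argument value for the rest. carry_out: Moves the arm, as the interface text tells. Its arguments: {"type":"object","properties":{"commands":{"type":"array","items":{"type":"array","items":{"type":"number"}}}},"required":["commands"]}

```bash
mkdir -p pics
cat > h.py <<'E'
from workcell import *
import numpy as np, cv2
from scipy.spatial.transform import Rotation as Ro
def cam(name):
    s=state(); c=read_camera(name)
    if 'hand_eye' in c:
        T=np.eye(4); T[:3,:3]=Ro.from_euler('xyz',s['orientation'],degrees=True).as_matrix(); T[:3,3]=s['eef_pos']
        M=T@np.array(c['hand_eye'])
        c['R']=M[:3,:3]; c['o']=M[:3,3]
    else:
        R=cv2.Rodrigues(np.array(c['rvec'],float))[0]; c['R']=R.T; c['o']=-R.T@np.array(c['tvec']).ravel()
    return c
def ray(c,p,z):
    K=np.array([[c['fx'],0,c['cx']],[0,c['fy'],c['cy']],[0,0,1.]])
    p=np.array(p,float).reshape(-1,1,2)
    u=cv2.undistortPoints(p,K,np.array([c['k1'],0,0,0.]))[:,0]
    d=np.c_[u,np.ones(len(u))]@c['R'].T
    t=(z-c['o'][2])/d[:,2]
    return c['o']+d*t[:,None]
def proj(c,P):
    K=np.array([[c['fx'],0,c['cx']],[0,c['fy'],c['cy']],[0,0,1.]])
    R=c['R'].T
    return cv2.projectPoints(np.array(P,float).reshape(-1,1,3),cv2.Rodrigues(R)[0],-R@c['o'],K,np.array([c['k1'],0,0,0.]))[0][:,0]
def save(c,n): cv2.imwrite('pics/'+n,c['img'][:,:,::-1])
E
python3 - <<'E'
from h import *
print(state())
for n in('top','scene'):
    c=cam(n); save(c,n+'1.png'); print(n,c['o'],c['R'][:,2],c['fx'],c['k1'])
E
```

```text
{'time_s': 0.0, 'qpos': array([ 6.16842855e+01,  7.51531891e+00,  8.53291515e+01, -1.51643209e-03,
        8.72603749e+01, -4.89334327e+00]), 'qvel': array([-0.05455461,  0.0602036 ,  0.01554317, -0.04516853,  0.02327304,
        0.03507178]), 'effort': array([ 5.39626981e-04, -5.59861636e+01, -4.91744256e+01,  7.66391214e-02,
        3.57873598e-02, -1.40466632e-04]), 'eef_pos': array([0.23824221, 0.55009503, 0.23638644]), 'orientation': array([-1.79895408e+02, -7.43437968e-03,  1.56577696e+02]), 'force': array([-0.26737574,  0.23505486,  0.27481599]), 'ft_torque': array([-0.02673822,  0.04605849,  0.02575141]), 'grasp_force': 0.0, 'opening': 1.0013045749370844}
top [0.34924813 0.05879104 1.27619363] [ 0.14930265  0.01004621 -0.98874051] 510.64535138560166 -0.07535619607107735
scene [ 1.32087416 -0.46460542  0.80498041] [-0.66853914  0.46521113 -0.58020171] 544.8883578161708 -0.04401708570135044
```

View pics/top1.png

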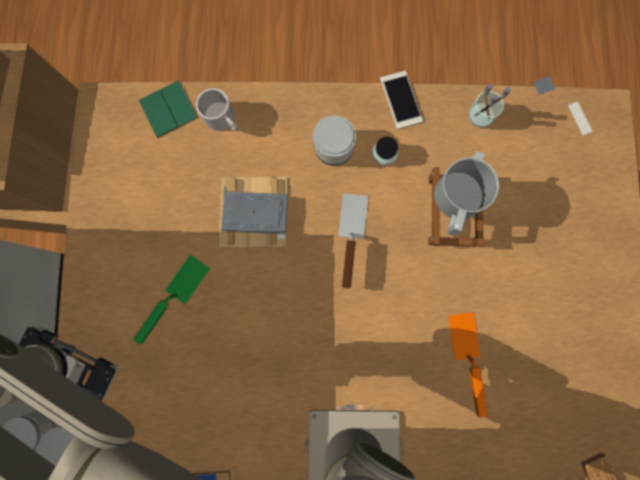

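View pics/scene1.png

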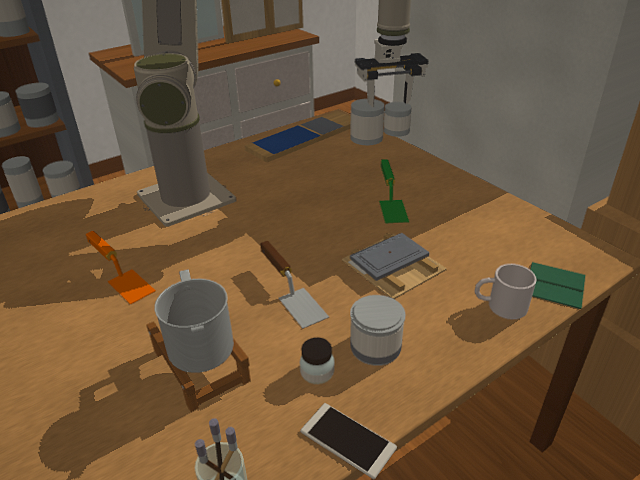

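The top view shows these candidates:
- **Spatula:** the steel blade with a brown handle at (353,215)/(349,262) is the one meant. The green one (175,298) and orange one (468,365) are not.
- **Jug:** the steel jug on the rack at (466,187), handle at about (458,218). The mug at (215,108) is not it.
- **Front:** the grey board at (254,212).
- **Bystanders:** the tin at (334,140) and the jar at (386,150).

Next is a close crop plus coarse measurements.

Run:
```python
from h import *
c=cam('top'); im=c['img']
cv2.imwrite('pics/crop1.png',cv2.resize(im[120:300,210:510],None,fx=2.65,fy=2.65,interpolation=cv2.INTER_CUBIC)[:,:,::-1])
for n,p,z in [('bladectr',(353,215),0),('handle near',(347.5,285),.065),('handle far',(351,241),.065),('jugrim',(466,187),.185),('jughandle',(458,220),.175),('front',(254,212),.036),('rackL near',(434.5,240),.07),('rackL far',(434.5,170),.07),('rackR near',(480,240),.07),('boardNL',(220,246),.006),('boardNR',(285,246),.006),('tin',(334,131),.095),('jar',(386,143),.065)]:
    print(n,ray(c,p,z)[0].round(3))
```

```text
bladectr [0.587 0.007 0.   ]
handle near [0.407 0.022 0.065]
handle far [0.512 0.014 0.065]
jugrim [ 0.619 -0.234  0.185]
jughandle [ 0.546 -0.217  0.175]
front [0.585 0.254 0.036]
rackL near [ 0.516 -0.185  0.07 ]
rackL far [ 0.688 -0.188  0.07 ]
rackR near [ 0.517 -0.295  0.07 ]
boardNL [0.502 0.341 0.006]
boardNR [0.505 0.177 0.006]
tin [0.775 0.058 0.095]
jar [ 0.757 -0.071  0.065]
```

View pics/crop1.png

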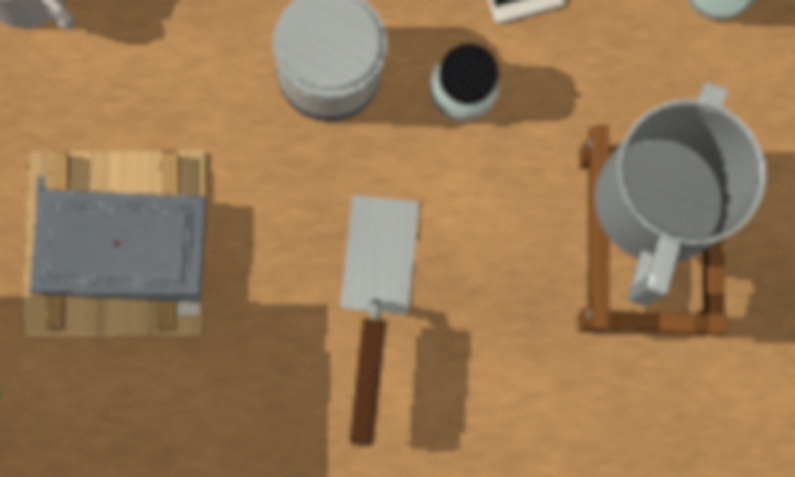

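The crop confirms the steel blade with a brown handle (380,255)–(365,440). The jug's handle points toward the robot at (655,270). The front lies across the strips at (118,243). I'll go up and over near the jug for a wrist view.

Emit:
carry_out --pt "1 0 0 60 5" --pt "1 40 -50 130 10" --pt "1 80 -110 150 15" --pt "1 120 -170 150 23" --pt "1 160 -230 150 23" --pt "1 180 -290 150 23" --pt "1 200 -350 150 23" --pt "1 212 -410 150 23" --pt "1 212 -470 150 23" --pt "1 212 -530 150 23" --pt "1 212 -590 150 23" --pt "1 212 -650 150 23" --pt "1 212 -710 150 23" --pt "1 212 -750 150 23" --pt "1 212 -750 150 23" --pt "1 212 -750 150 23" --pt "1 212 -750 150 23"

```text
time_s: 2.28
eef_pos: [0.4507, -0.1981, 0.3875]
orientation: [180.0, 0.0, 179.6]
force: [0.3, -0.4, 1.0]
opening: 0.999
grasp_force: 0.0
```

Run:
```python
from h import *
c=cam('wrist'); save(c,'w1.png'); s=state(); print(s['time_s'],s['eef_pos'],s['orientation'],c['o'],c['R'][:,2],c['hand_eye'],c['fx'])
```

```text
2.325 [ 0.45079284 -0.19794015  0.3876429 ] [1.79983900e+02 2.22158334e-02 1.79682148e+02] [ 0.37469074 -0.19726365  0.53542053] [ 0.26981828 -0.00149976 -0.96291009] [[-2.77356509e-04 -9.62933953e-01 -2.69737140e-01  7.59936564e-02]
 [ 9.99999928e-01 -1.97141608e-04 -3.24471970e-04  4.85445818e-04]
 [ 2.59268663e-04 -2.69737211e-01  9.62933939e-01 -1.47917366e-01]
 [ 0.00000000e+00  0.00000000e+00  0.00000000e+00  1.00000000e+00]] 408.0314696760945
```

View pics/w1.png

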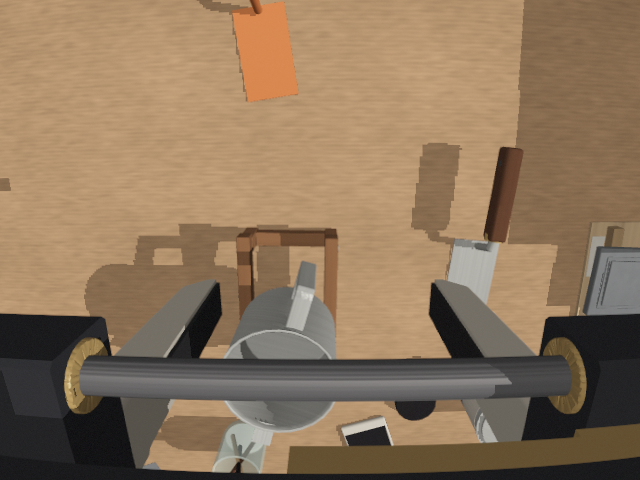

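Run:
```python
from h import *
im=cv2.imread('pics/w1.png')
cv2.imwrite('pics/crop2.png',cv2.resize(im[222:372,215:345],None,fx=4,fy=4,interpolation=cv2.INTER_CUBIC))
```

```text
(no output)
```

View pics/crop2.png

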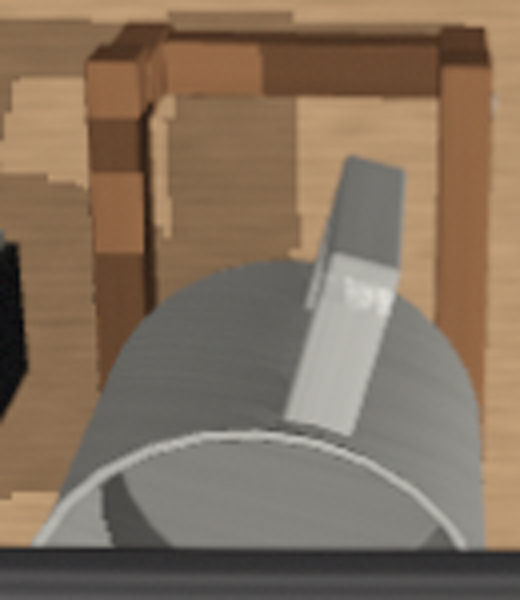

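Run:
```python
from h import *
c=cam('wrist'); f=lambda L:np.array(L)/4.+[215,222]
H=ray(c,f([(332,252),(400,270),(285,420),(352,435)]),.175);print(H.round(4))
o=H[:2].mean(0);i=H[2:].mean(0);d=i-o;print('yaw',np.degrees(np.arctan2(d[1],d[0])),np.linalg.norm(d),np.linalg.norm(H[0]-H[1]))
u=d/np.linalg.norm(d);print('strap ctr',(o+.007*u).round(4),'axis',(o+.105*u).round(4))
print('rail', ray(c,f([(88,65),(140,68),(440,65),(490,65),(100,360),(482,360)]),.07).round(4))
c=cam('top');print('rim check',ray(c,[(471,185)],.185))
```

```text
[[ 0.5231 -0.2235  0.175 ]
 [ 0.5278 -0.2074  0.175 ]
 [ 0.5676 -0.2362  0.175 ]
 [ 0.5718 -0.2198  0.175 ]]
yaw -15.858750488670118 0.046000254077790785 0.016776894067856936
strap ctr [ 0.5322 -0.2174  0.175 ] axis [ 0.6265 -0.2442  0.175 ]
rail [[ 0.5062 -0.3026  0.07  ]
 [ 0.5073 -0.287   0.07  ]
 [ 0.5068 -0.1977  0.07  ]
 [ 0.5069 -0.1829  0.07  ]
 [ 0.6028 -0.3053  0.07  ]
 [ 0.603  -0.1851  0.07  ]]
rim check [[ 0.623238   -0.24494167  0.185     ]]
```

Emit:
carry_out --pt "1 40 -10 -40 -8" --pt "1 81 -19 -80 -16" --pt "1 81 -19 -130 -16" --pt "1 81 -19 -170 -16" --pt "1 81 -19 -205 -16" --pt "1 81 -19 -232 -16" --pt "1 81 -19 -232 -16" --pt "1 81 -19 -232 -16" --pt "-1 81 -19 -232 -16" --pt "-1 81 -19 -232 -16" --pt "-1 81 -19 -232 -16" --pt "-1 81 -19 -232 -16" --pt "-1 81 -19 -232 -16" --pt "-1 81 -19 -232 -16"

```text
time_s: 4.18
eef_pos: [0.5314, -0.2184, 0.1553]
orientation: [180.0, -0.0, 163.6]
force: [-0.6, 1.0, 0.7]
opening: 0.404
grasp_force: 0.0
```

Emit:
carry_out --pt "-1 0 0 0 0" --pt "-1 0 0 0 0" --pt "-1 0 0 0 0" --pt "-1 0 0 0 0"

```text
time_s: 4.68
eef_pos: [0.5315, -0.2184, 0.1554]
orientation: [180.0, -0.0, 163.6]
force: [-1.1, -0.2, 0.7]
opening: 0.193
grasp_force: 30.0
```

Emit:
carry_out --pt "-1 0 0 4 0" --pt "-1 0 0 10 0" --pt "-1 0 0 18 0" --pt "-1 0 0 26 0" --pt "-1 0 0 30 0" --pt "-1 0 0 30 0" --pt "-1 0 0 30 0"

```text
time_s: 5.55
eef_pos: [0.5313, -0.2183, 0.1851]
orientation: [180.0, -0.0, 163.6]
force: [0.6, 0.7, -3.8]
opening: 0.192
grasp_force: 30.0
```

Run:
```python
from h import *
c=cam('scene'); cv2.imwrite('pics/s2.png',cv2.resize(c['img'][200:440,100:420],None,fx=2.4,fy=2.4)[:,:,::-1]); print(state()['force'],state()['ft_torque'])
```

```text
[ 0.79010749 -0.30825662 -3.49025974] [0.09671036 0.30999796 0.0202676 ]
```

View pics/s2.png

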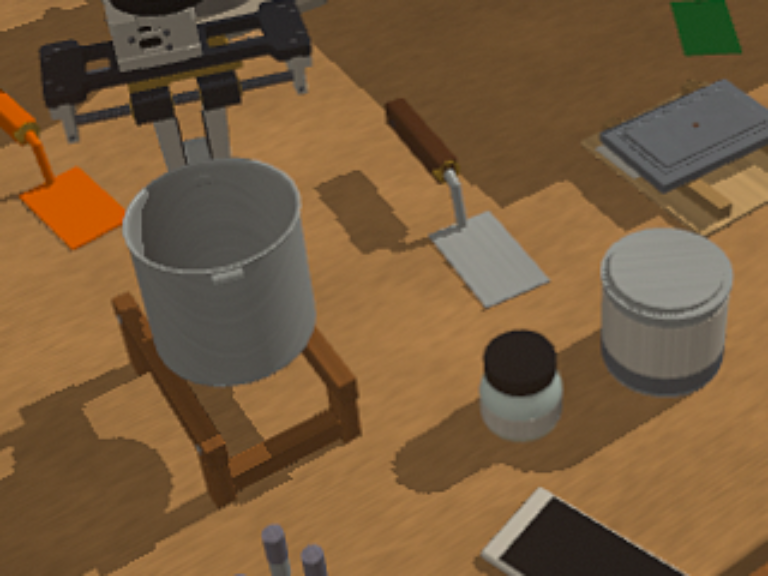

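The picture shows the jug hanging upright above the rails, so I'll carry it to the far side of the rack.

Emit:
carry_out --pt "-1 0 -8 6 0" --pt "-1 -5 -30 10 0" --pt "-1 -10 -60 10 0" --pt "-1 -15 -95 10 0" --pt "-1 -20 -130 10 0" --pt "-1 -20 -160 10 0" --pt "-1 -20 -178 10 0" --pt "-1 -20 -185 5 0" --pt "-1 -20 -185 -15 0" --pt "-1 -20 -185 -40 0" --pt "-1 -20 -185 -65 0" --pt "-1 -20 -185 -83 0" --pt "-1 -20 -185 -92 0" --pt "-1 -20 -185 -96 0" --pt "-1 -20 -185 -98 0" --pt "-1 -20 -185 -100 0" --pt "-1 -20 -185 -100 0"

```text
time_s: 7.72
eef_pos: [0.5116, -0.4036, 0.0859]
orientation: [-180.0, 0.0, 163.6]
force: [0.1, 0.6, -3.7]
opening: 0.192
grasp_force: 30.0
```

Emit:
carry_out --pt "-1 0 0 -1 0" --pt "-1 0 0 -2 0" --pt "-1 0 0 -2.5 0" --pt "-1 0 0 -2.5 0"

```text
time_s: 8.22
eef_pos: [0.512, -0.4041, 0.0854]
orientation: [-179.9, 0.1, 163.6]
force: [-5.8, 3.2, 11.2]
opening: 0.192
grasp_force: 30.0
```

Emit:
carry_out --pt "-1 0 0 1 0" --pt "1 0 0 1 0" --pt "1 0 0 1 0" --pt "1 0 0 1 0" --pt "1 0 0 1 0" --pt "1 0 0 1 0" --pt "1 0 0 20 0" --pt "1 0 0 60 0" --pt "1 0 0 120 0" --pt "1 -20 50 180 5" --pt "1 -40 110 240 10" --pt "1 -60 170 265 16" --pt "1 -75 230 265 16" --pt "1 -82 290 265 16" --pt "1 -82 350 265 16" --pt "1 -82 405 265 16" --pt "1 -82 424 265 16" --pt "1 -82 424 265 16" --pt "1 -82 424 265 16"

```text
time_s: 10.6
eef_pos: [0.4295, 0.0203, 0.349]
orientation: [-180.0, 0.1, 179.6]
force: [0.7, -0.1, -0.1]
opening: 1.004
grasp_force: 0.0
```

Run:
```python
from h import *
c=cam('wrist'); save(c,'w2.png'); print(state()['time_s'],c['o'])
save(cam('scene'),'s3.png');save(cam('top'),'t3.png')
```

```text
10.65 [0.35329429 0.02135282 0.49679856]
```

View pics/w2.png

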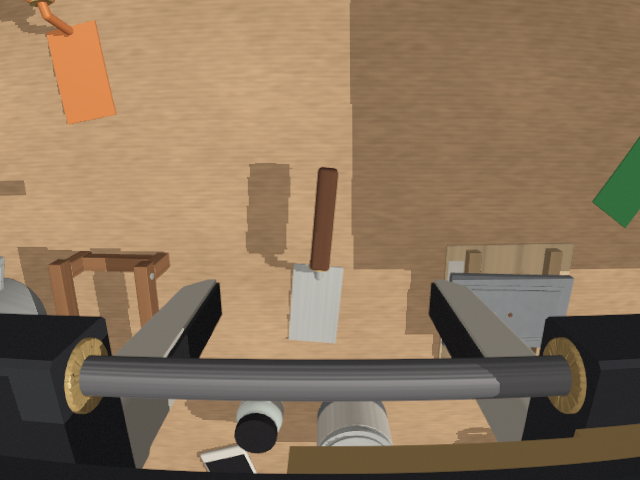

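The wrist view shows the spatula between the fingers, with its blade at (293,265)–(336,342) and its handle at (327,170)–(320,270). The board is at right (510,310).

```bash
python3 - <<'E'
from h import *
c=cam('wrist'); im=c['img'].astype(int); hsv=cv2.cvtColor(c['img'],cv2.COLOR_RGB2HSV)
box=np.zeros((480,640),np.uint8)
def rect(m,x0,y0,x1,y1,z,n):
    b=box.copy(); b[y0:y1,x0:x1]=1; m=(m&(b>0)).astype(np.uint8)
    k=max(cv2.findContours(m,0,1)[0],key=cv2.contourArea)
    P=ray(c,k[:,0].astype(float),z)
    r=cv2.minAreaRect((P[:,:2]*1000).astype(np.float32)); print(n,cv2.boundingRect(k),r, cv2.boxPoints(r).round(1).tolist())
rect((hsv[:,:,1]<60)&(hsv[:,:,2]>110),280,255,360,352,.0025,'blade')
rect((im[:,:,0]<130)&(im[:,:,0]-im[:,:,2]>20)&(hsv[:,:,2]<115),305,160,345,275,.065,'handle')
print(ray(c,[(293,265),(343,267),(336,342),(289,341)],.0025).round(4))
print(ray(c,[(319,168),(338,171),(311,269),(327,270)],.065).round(4))
print('board nearcorners',ray(c,[(446,246),(571,243)],.006).round(4),'front near corners',ray(c,[(452,275),(571,278)],.034).round(4))
g=ray(c,[(466,250),(481,250),(545,250),(560,250)],.022);print(g.round(4))
E
python3 - <<'E'
import cv2
a=cv2.imread('pics/s3.png')[180:440,20:340]; b=cv2.imread('pics/t3.png')[140:280,190:310]
a=cv2.resize(a,(480,390)); b=cv2.resize(b,(312,364)); import numpy as np
o=np.zeros((390,792,3),np.uint8); o[:,:480]=a; o[:364,480:]=b; cv2.imwrite('pics/mix.png',o)
E
```

```text
blade (289, 264, 56, 80) ((584.891357421875, 5.946310043334961), (65.00830078125, 111.31704711914062), 84.46302795410156) [[526.4000244140625, -21.0], [637.2000122070312, -31.799999237060547], [643.4000244140625, 32.900001525878906], [532.5999755859375, 43.70000076293945]]
handle (310, 168, 28, 103) ((456.11810302734375, 18.256134033203125), (21.140779495239258, 115.13463592529297), 83.99613952636719) [[397.79998779296875, 13.800000190734863], [512.2999877929688, 1.7000000476837158], [514.5, 22.700000762939453], [400.0, 34.79999923706055]]
[[ 0.5288 -0.0223  0.0025]
 [ 0.5321  0.0418  0.0025]
 [ 0.6407  0.0327  0.0025]
 [ 0.6387 -0.0314  0.0025]]
[[0.3991 0.0137 0.065 ]
 [0.4024 0.0337 0.065 ]
 [0.5115 0.0032 0.065 ]
 [0.5129 0.0212 0.065 ]]
board nearcorners [[0.5042 0.1722 0.006 ]
 [0.502  0.3391 0.006 ]] front near corners [[0.5327 0.1737 0.034 ]
 [0.5396 0.3286 0.034 ]]
[[0.5047 0.1927 0.022 ]
 [0.5049 0.2117 0.022 ]
 [0.506  0.295  0.022 ]
 [0.5062 0.3152 0.022 ]]
```

View pics/mix.png

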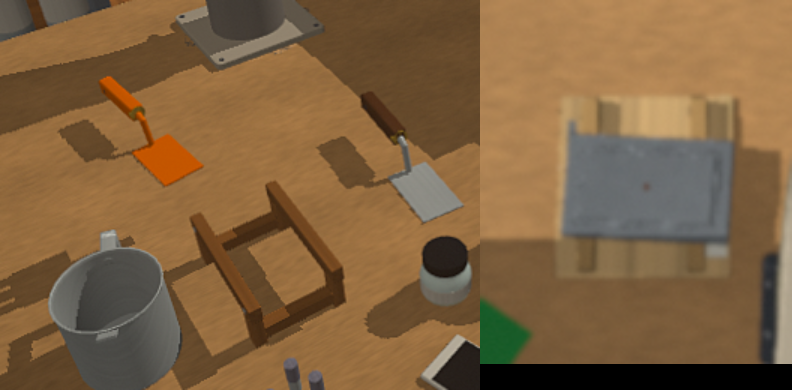

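The jug stands upright on the bench beside the rack and is clear of it. The spatula's blade centre is at (0.585,0.006) with yaw −5.8°. Next I'll grasp it.

Emit:
carry_out --pt "1 40 -3 -50 -3" --pt "1 68 -5.4 -110 -5.4" --pt "1 68 -5.4 -170 -5.4" --pt "1 68 -5.4 -220 -5.4" --pt "1 68 -5.4 -260 -5.4" --pt "1 68 -5.4 -285 -5.4" --pt "1 68 -5.4 -297 -5.4" --pt "1 68 -5.4 -297 -5.4" --pt "-1 68 -5.4 -297 -5.4" --pt "-1 68 -5.4 -297 -5.4" --pt "-1 68 -5.4 -297 -5.4" --pt "-1 68 -5.4 -297 -5.4" --pt "-1 68 -5.4 -297 -5.4" --pt "-1 68 -5.4 -297 -5.4" --pt "-1 68 -5.4 -297 -5.4" --pt "-1 68 -5.4 -297 -5.4" --pt "-1 68 -5.4 -297 -5.4"

```text
time_s: 12.92
eef_pos: [0.4975, 0.0151, 0.0509]
orientation: [-180.0, -0.0, 174.2]
force: [-0.1, -1.0, -0.2]
opening: 0.234
grasp_force: 30.0
```

Emit:
carry_out --pt "-1 0 0 3 0" --pt "-1 0 0 15 0" --pt "-1 0 0 40 0" --pt "-1 -20 10 65 0" --pt "-1 -60 40 70 1" --pt "-1 -100 75 70 2" --pt "-1 -130 110 70 3" --pt "-1 -150 150 70 4.3" --pt "-1 -160 190 70 4.3" --pt "-1 -160 225 70 4.3" --pt "-1 -160 240 70 4.3" --pt "-1 -160 242 70 4.3" --pt "-1 -160 242 70 4.3" --pt "-1 -160 242 70 4.3"

```text
time_s: 14.68
eef_pos: [0.3376, 0.2563, 0.1209]
orientation: [-180.0, -0.0, 178.4]
force: [-0.8, -0.1, -1.8]
opening: 0.235
grasp_force: 30.0
```

Run:
```python
from h import *
c=cam('wrist'); save(c,'w3.png'); s=state();print(s['time_s'],s['eef_pos'],s['orientation'],s['force'])
save(cam('scene'),'s4.png')
```

```text
14.725 [0.33767401 0.25634215 0.12088146] [-1.79985601e+02 -4.87152535e-03  1.78404174e+02] [-0.29597639  0.2514606  -1.97053629]
```

View pics/w3.png

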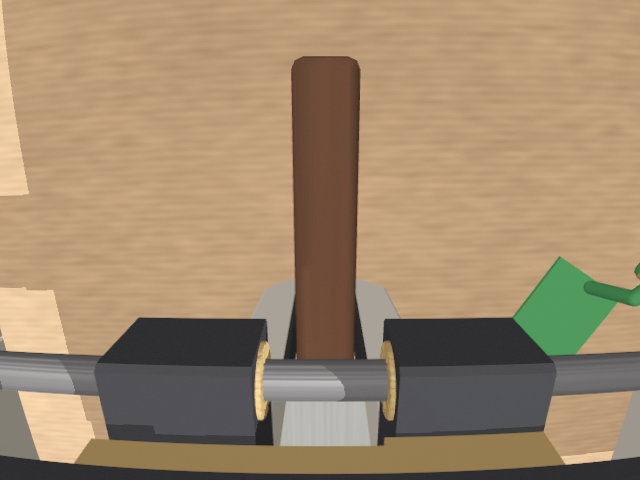

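```bash
python3 - <<'E'
from h import *
c=cam('top'); save(c,'t4.png'); im=c['img'].astype(int)
def rect(c,m,x0,y0,x1,y1,z,n):
    b=np.zeros((480,640),bool); b[y0:y1,x0:x1]=1
    k=max(cv2.findContours((m&b).astype(np.uint8),0,1)[0],key=cv2.contourArea)
    P=ray(c,k[:,0].astype(float),z); r=cv2.minAreaRect((P[:,:2]*1000).astype(np.float32)); print(n,cv2.boundingRect(k),r)
g=lambda c:(c['img'][:,:,0].astype(int)-c['img'][:,:,2]<15)
rect(c,cv2.morphologyEx(g(c).astype(np.uint8),cv2.MORPH_OPEN,np.ones((7,7)))>0,205,170,300,255,.035,'front')
for r in (182,187,243): print(r,im[r,214:294].sum(1).tolist())
# top-cam vs wrist check: blade now
w=cam('scene'); m=g(w)&(w['img'].sum(2)>200)
z=.07
P=lambda L:proj(w,L).round(0).tolist()
C=np.array([.3377+.088*np.cos(np.radians(1.6)),.2563-.088*np.sin(np.radians(1.6))])
print('pred blade corners scene',P([[C[0]+a,C[1]+b,.0685] for a,b in((55,32),(55,-32),(-55,-32),(-55,32)) for a,b in[(a/1e3,b/1e3)]]))
E
python3 - <<'E'
import cv2,numpy as np
a=cv2.imread('pics/s4.png')[150:310,310:470]; b=cv2.imread('pics/t4.png')[160:320,190:320]
o=np.zeros((576,800,3),np.uint8)
a=cv2.resize(a,(440,440),interpolation=cv2.INTER_CUBIC); b=cv2.resize(b,(350,431),interpolation=cv2.INTER_CUBIC)
o[:440,:440]=a; o[:431,445:795]=b; cv2.imwrite('pics/mix2.png',o[:440])
E
```

```text
front (222, 192, 65, 42) ((584.3756103515625, 253.45785522460938), (158.1260223388672, 98.96907806396484), 88.0389404296875)
182 [395, 397, 396, 398, 391, 385, 380, 417, 446, 454, 455, 436, 419, 425, 427, 418, 408, 407, 405, 405, 375, 297, 276, 313, 327, 333, 335, 338, 336, 357, 415, 453, 463, 466, 452, 454, 458, 475, 498, 499, 500, 490, 482, 488, 492, 492, 498, 492, 488, 486, 493, 489, 480, 474, 474, 456, 412, 405, 408, 408, 400, 398, 361, 297, 302, 321, 324, 322, 314, 306, 316, 365, 388, 315, 274, 325, 382, 409, 408, 410]
187 [401, 404, 412, 405, 404, 410, 426, 444, 453, 430, 384, 358, 373, 411, 425, 419, 408, 406, 403, 404, 371, 296, 281, 310, 324, 335, 336, 338, 336, 361, 419, 451, 460, 456, 448, 452, 460, 480, 500, 501, 499, 485, 479, 486, 489, 495, 494, 491, 491, 485, 488, 487, 479, 474, 475, 479, 457, 427, 411, 402, 405, 404, 365, 310, 304, 321, 324, 322, 313, 308, 317, 365, 385, 315, 266, 271, 320, 384, 406, 408]
243 [269, 264, 268, 268, 267, 292, 312, 317, 318, 317, 319, 319, 310, 283, 251, 239, 236, 234, 231, 234, 270, 309, 328, 327, 332, 329, 333, 332, 325, 321, 319, 310, 300, 288, 291, 304, 319, 329, 330, 328, 333, 331, 329, 325, 322, 323, 328, 326, 324, 319, 314, 304, 292, 288, 283, 269, 245, 239, 240, 247, 251, 251, 269, 313, 324, 328, 331, 321, 316, 312, 313, 300, 268, 255, 260, 262, 265, 266, 261, 267]
pred blade corners scene [[371.0, 217.0], [350.0, 226.0], [323.0, 206.0], [343.0, 198.0]]
```

View pics/mix2.png

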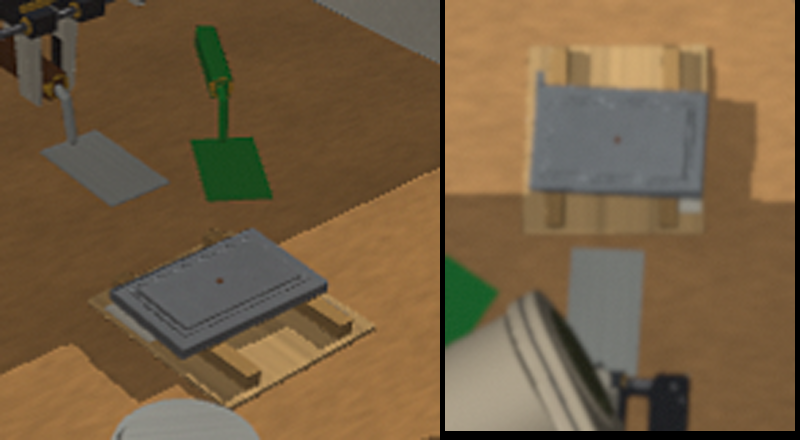

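The picture shows the blade level and straight in front of the channel. In the scene view its corners fall within 2 px of prediction. I'll check its lateral alignment in the top view numerically.

Run:
```python
from h import *
c=cam('top')
f=lambda L:[(190+(x-445)*130/350,160+y*160/431) for x,y in L]
print('strips',ray(c,[(227.2,243),(234.2,243),(269.2,243),(276.4,243)],.022).round(4))
print('strips far',ray(c,f([(549,50),(568,50),(680,50),(701,50)]),.022).round(4))
print('board corners',ray(c,f([(524,234),(703,234),(530,45),(711,47)]),.006).round(4))
print('blade tip corners, near edges',ray(c,f([(570,248),(644,251),(568,310),(640,310)]),.0695).round(4))
```

```text
strips [[0.5081 0.3202 0.022 ]
 [0.5084 0.3026 0.022 ]
 [0.5096 0.2153 0.022 ]
 [0.5098 0.1974 0.022 ]]
strips far [[0.6729 0.3239 0.022 ]
 [0.6731 0.3059 0.022 ]
 [0.6741 0.2001 0.022 ]
 [0.6744 0.1803 0.022 ]]
board corners [[0.5001 0.343  0.006 ]
 [0.5024 0.1752 0.006 ]
 [0.6818 0.3458 0.006 ]
 [0.6815 0.1724 0.006 ]]
blade tip corners, near edges [[0.4806 0.2871 0.0695]
 [0.4789 0.2213 0.0695]
 [0.4257 0.2868 0.0695]
 [0.4268 0.2231 0.0695]]
```

Emit:
carry_out --pt "-1 0 1 -15 0.5" --pt "-1 0 2 -32 1" --pt "-1 0 2 -46 1" --pt "-1 0 2 -54 1" --pt "-1 0 2 -57 1" --pt "-1 0 2 -57 1" --pt "-1 8 2 -57 1" --pt "-1 20 2 -57 1" --pt "-1 32 2 -57 1" --pt "-1 44 2 -57 1" --pt "-1 56 2 -57 1" --pt "-1 62 2 -57 1" --pt "-1 62 2 -57 1"

```text
time_s: 16.55
eef_pos: [0.3998, 0.2591, 0.0638]
orientation: [-180.0, -0.0, 179.5]
force: [-0.2, 0.2, -2.5]
opening: 0.234
grasp_force: 30.0
```

Run:
```python
from h import *
c=cam('top'); im=c['img'].astype(int)
g=((im[:,:,0]-im[:,:,2]<15)&(im.sum(2)>150)).astype(np.uint8)
for r in (236,240,243,247): print(r,im[r,214:294].sum(1).tolist(),np.flatnonzero(g[r,214:294])+214)
s=state();print(s['force'],s['eef_pos'])
```

```text
236 [265, 266, 265, 266, 280, 305, 316, 319, 318, 317, 315, 313, 305, 278, 263, 294, 320, 326, 292, 227, 208, 246, 291, 322, 327, 337, 341, 336, 343, 335, 341, 341, 340, 342, 346, 347, 346, 343, 344, 344, 345, 347, 344, 346, 347, 348, 347, 345, 345, 350, 341, 315, 296, 292, 285, 268, 262, 260, 258, 265, 265, 258, 296, 373, 419, 424, 425, 425, 423, 422, 396, 337, 277, 258, 254, 258, 259, 260, 263, 264] [241 242 243 244 245 246 247 248 249 250 251 252 253 254 255 256 257 258
 259 260 261 262 263 264 279 280 281 282]
240 [270, 270, 276, 267, 271, 298, 319, 320, 327, 348, 355, 355, 353, 312, 272, 322, 375, 397, 386, 339, 254, 194, 184, 203, 248, 297, 324, 335, 341, 342, 344, 344, 339, 342, 344, 348, 342, 345, 343, 348, 346, 344, 351, 345, 348, 350, 344, 345, 347, 344, 335, 317, 294, 297, 287, 273, 258, 255, 258, 262, 266, 260, 266, 307, 326, 325, 327, 325, 316, 314, 316, 298, 275, 257, 260, 260, 258, 255, 255, 258] [235 240 241 242 243 244 245 246 247 248 249 250 251 252 253 254 255 256
 257 258 259 260 261 262 263 264]
243 [268, 269, 269, 273, 286, 308, 321, 314, 277, 292, 362, 391, 399
[... 320 characters left out ...]
, 266, 263, 264] [237 240 241 242 243 244 245 246 247 248 249 250 251 252 253 254 255 256
 257 258 259 260 261 262 263 264]
247 [341, 350, 358, 371, 374, 377, 385, 389, 361, 300, 311, 394, 430, 434, 424, 385, 316, 332, 411, 445, 443, 413, 336, 252, 226, 181, 124, 116, 162, 244, 316, 343, 346, 347, 349, 352, 343, 351, 348, 350, 350, 350, 353, 349, 348, 349, 347, 347, 343, 347, 326, 283, 255, 259, 265, 269, 270, 271, 269, 269, 270, 270, 269, 269, 268, 267, 266, 266, 263, 266, 269, 264, 261, 268, 265, 265, 265, 260, 263, 262] [239 242 243 244 245 246 247 248 249 250 251 252 253 254 255 256 257 258
 259 260 261 262 263 264]
[ 0.18069129 -0.30392311 -1.49908092] [0.39936833 0.25909471 0.06377177]
```

The blade is centred in the channel, with gaps of about 11 and 14 mm and no force, so I'll insert fully.

Emit:
carry_out --pt "-1 8 0.5 0 0" --pt "-1 20 0.5 0 0" --pt "-1 32 0.5 0 0" --pt "-1 44 0.5 0 0" --pt "-1 56 0.5 0 0" --pt "-1 68 0.5 0 0" --pt "-1 78 0.5 0 0" --pt "-1 84 0.5 0 0" --pt "-1 84 0.5 0 0" --pt "-1 84 0.5 0 0"

```text
time_s: 17.85
eef_pos: [0.4831, 0.2596, 0.0638]
orientation: [-180.0, -0.0, 179.5]
force: [-0.2, 0.5, -2.2]
opening: 0.232
grasp_force: 30.0
```

Run:
```python
from h import *
for n in('top','scene'):
    c=cam(n); im=c['img'].astype(int); save(c,n+'5.png')
    if n=='top':
        m=cv2.morphologyEx(((im[:,:,0]-im[:,:,2]<15)).astype(np.uint8),cv2.MORPH_OPEN,np.ones((7,7))); m[:170]=0;m[235:]=0;m[:,:205]=0;m[:,300:]=0
        k=max(cv2.findContours(m,0,1)[0],key=cv2.contourArea); print(cv2.minAreaRect((ray(c,k[:,0].astype(float),.035)[:,:2]*1000).astype(np.float32)))
s=state();print(s['force'],s['eef_pos'])
```

```text
((581.5906982421875, 229.54946899414062), (109.77836608886719, 101.70641326904297), 88.75885772705078)
[ 0.01160793 -0.08379462 -1.46143817] [0.48309831 0.25971645 0.06388018]
```

Emit:
carry_out --pt "-1 0 0 2 0" --pt "-1 0 0 4 0" --pt "-1 0 0 6 0" --pt "-1 0 0 7.5 0" --pt "-1 0 0 9 0" --pt "-1 0 0 11 0" --pt "-1 0 0 13 0" --pt "-1 0 0 16 0" --pt "-1 0 0 20 0" --pt "-1 0 0 25 0" --pt "-1 0 0 30 0" --pt "-1 0 0 35 0" --pt "-1 0 0 38 0" --pt "-1 0 0 40 0" --pt "-1 0 0 40 0" --pt "-1 0 0 40 0"

```text
time_s: 19.95
eef_pos: [0.4833, 0.2596, 0.1037]
orientation: [-180.0, -0.0, 179.5]
force: [-1.2, 0.7, -4.3]
opening: 0.234
grasp_force: 30.0
```

Run:
```python
from h import *
s=state();print(s['force'],s['eef_pos'],s['ft_torque'])
w=cam('scene'); save(w,'s6.png')
im=w['img'].astype(int); m=((im[:,:,0]-im[:,:,2]<12)).astype(np.uint8)
m=cv2.morphologyEx(m,cv2.MORPH_OPEN,np.ones((3,3))); m[:200]=0; m[290:]=0; m[:,:330]=0; m[:,445:]=0
k=max(cv2.findContours(m,0,1)[0],key=cv2.contourArea); print(cv2.approxPolyDP(cv2.convexHull(k),3,True)[:,0].tolist())
# predicted: front lifted, z bottom at .022+.0334
x,y,a=.585,.2535,np.radians(-2); 
for dz in(.0,.0334,):
  L=[[x+np.cos(a)*u-np.sin(a)*v,y+np.sin(a)*u+np.cos(a)*v,z+dz] for z in(.022,.034) for u,v in((.05,.08),(.05,-.08),(-.05,-.08),(-.05,.08))]
  print(proj(w,L).round(0).tolist())
```

```text
[-1.18341667  0.69232241 -4.25623384] [0.48333736 0.25962633 0.10373564] [ 0.05841092  0.31842573 -0.02780943]
[[401, 200], [429, 244], [375, 267], [351, 243], [380, 201]]
[[428.0, 256.0], [375.0, 281.0], [348.0, 259.0], [400.0, 236.0], [429.0, 252.0], [375.0, 277.0], [348.0, 255.0], [401.0, 232.0]]
[[430.0, 244.0], [376.0, 269.0], [349.0, 247.0], [401.0, 225.0], [430.0, 240.0], [376.0, 265.0], [349.0, 243.0], [402.0, 221.0]]
```

The front is held level; its corners match the prediction and it weighs about 4.3 N with the spatula. Now I'll carry it smoothly to the rack.

Emit:
carry_out --pt "-1 0 0 5 0" --pt "-1 0 0 14 0" --pt "-1 0 0 25 0" --pt "-1 0 0 36 0" --pt "-1 0 0 46 0" --pt "-1 0 -3 55 0" --pt "-1 0 -13 61 0" --pt "-1 0 -31 65 0" --pt "-1 1 -57 65 0" --pt "-1 2 -87 65 0" --pt "-1 4 -117 65 0" --pt "-1 6 -147 65 0" --pt "-1 8 -177 65 0" --pt "-1 10 -207 65 0" --pt "-1 12 -237 65 0" --pt "-1 14 -267 65 0" --pt "-1 16 -297 65 0" --pt "-1 17 -323 65 0" --pt "-1 17 -341 65 0" --pt "-1 17 -351 65 0"

```text
time_s: 22.5
eef_pos: [0.5, -0.0925, 0.1688]
orientation: [180.0, -0.0, 179.4]
force: [-0.7, 0.8, -4.8]
opening: 0.235
grasp_force: 30.0
```

Emit:
carry_out --pt "-1 0 -5 0 0" --pt "-1 0 -15 0 0" --pt "-1 0 -32 0 0" --pt "-1 0 -54 0 0" --pt "-1 0 -78 0 0" --pt "-1 0 -102 0 0" --pt "-1 0 -122 0 0" --pt "-1 0 -137 0 0" --pt "-1 0 -145 0 0" --pt "-1 0 -147.5 0 0" --pt "-1 0 -147.5 0 0" --pt "-1 0 -147.5 0 0"

```text
time_s: 24.0
eef_pos: [0.5006, -0.2383, 0.1689]
orientation: [180.0, -0.0, 179.5]
force: [0.3, -0.8, -4.6]
opening: 0.234
grasp_force: 30.0
```

Run:
```python
from h import *
s=state();print(s['time_s'],s['force'],s['eef_pos'],s['orientation'])
c=cam('top'); im=c['img'].astype(int); save(c,'t7.png')
w=cam('scene'); save(w,'s7.png')
m=((im[:,:,0]-im[:,:,2]<15)).astype(np.uint8); m=cv2.morphologyEx(m,cv2.MORPH_OPEN,np.ones((5,5))); m[:120]=0;m[225:]=0;m[:,:420]=0;m[:,505:]=0
n,l,st,ce=cv2.connectedComponentsWithStats(m); print(st.tolist())
k=max(cv2.findContours(m,0,1)[0],key=cv2.contourArea); print(cv2.minAreaRect((ray(c,k[:,0].astype(float),.133)[:,:2]*1000).astype(np.float32)))
x,y,a=.602,-.245,np.radians(-2)
L=[[x+np.cos(a)*u-np.sin(a)*v,y+np.sin(a)*u+np.cos(a)*v,z] for z in(.12,.132) for u,v in((.05,.08),(.05,-.08),(-.05,-.08),(-.05,.08))]
print(proj(c,L[4:]).round(0).tolist(),proj(w,L).round(0).tolist())
imw=w['img'].astype(int); 
h=cv2.cvtColor(w['img'],cv2.COLOR_RGB2HSV)
m=((imw[:,:,0]-imw[:,:,2]<12)).astype(np.uint8); m=cv2.morphologyEx(m,cv2.MORPH_OPEN,np.ones((3,3)))
n,l,st,ce=cv2.connectedComponentsWithStats(m); print([r for r in st.tolist() if r[4]>400])
```

```text
24.0 [ 0.2950666  -0.84627738 -4.6457732 ] [ 0.50057562 -0.23827064  0.16894118] [ 1.79990181e+02 -5.10602238e-04  1.79517289e+02]
[[0, 0, 640, 480, 305191], [471, 120, 23, 7, 110], [428, 186, 58, 39, 1899]]
((589.0087280273438, -226.04794311523438), (88.77796936035156, 132.67283630371094), 0.7861941456794739)
[[431.0, 177.0], [499.0, 180.0], [500.0, 223.0], [430.0, 219.0]] [[243.0, 319.0], [158.0, 357.0], [139.0, 323.0], [219.0, 289.0], [242.0, 314.0], [157.0, 352.0], [137.0, 318.0], [218.0, 285.0]]
[[0, 0, 640, 480, 272994], [0, 0, 93, 188, 6099], [182, 0, 24, 42, 827], [593, 18, 47, 124, 2334], [352, 99, 32, 18, 505], [597, 121, 35, 46, 552], [255, 126, 64, 28, 921], [2, 156, 30, 19, 442], [129, 190, 45, 21, 540], [100, 198, 112, 56, 1499], [380, 200, 28, 23, 496], [531, 263, 54, 46, 1709], [140, 275, 101, 87, 4336], [351, 296, 54, 40, 1754], [52, 334, 89, 109, 6532], [348, 438, 33, 32, 502]]
```

Run:
```python
from h import *
w=cam('scene'); im=w['img'].astype(int); m=((im[:,:,0]-im[:,:,2]<12)).astype(np.uint8); m[:285]=0;m[:,:138]=0 ;m[:,250:]=0; m[370:]=0
k=max(cv2.findContours(m,0,1)[0],key=cv2.contourArea); print(cv2.approxPolyDP(cv2.convexHull(k),2.5,True)[:,0].tolist())
c=cam('top'); t=cv2.imread('pics/t3.png')[:,:,::-1].astype(int)
# dark reddish-brown rails
for r in (180,200,215,228): print(r,t[r,424:494].sum(1).tolist())
for col in (434,481): print(col,t[160:256,col].sum(1).tolist())
```

```text
[[218, 288], [240, 325], [160, 362], [139, 320], [173, 285]]
180 [404, 401, 406, 386, 324, 249, 195, 174, 193, 237, 261, 252, 257, 255, 251, 229, 193, 177, 170, 172, 167, 175, 173, 177, 177, 181, 181, 180, 180, 173, 178, 175, 175, 179, 204, 241, 260, 262, 261, 263, 258, 261, 264, 260, 261, 263, 281, 282, 250, 211, 201, 208, 233, 261, 261, 254, 254, 255, 249, 253, 261, 255, 259, 260, 252, 255, 256, 255, 261, 257]
200 [252, 260, 274, 304, 343, 381, 385, 346, 283, 257, 258, 255, 247, 244, 251, 290, 350, 386, 394, 393, 388, 393, 396, 400, 402, 393, 389, 386, 387, 360, 303, 266, 252, 252, 252, 257, 253, 259, 256, 260, 264, 262, 261, 261, 264, 303, 366, 389, 393, 390, 350, 263, 233, 256, 266, 253, 243, 248, 278, 326, 377, 390, 387, 388, 391, 393, 397, 395, 395, 381]
215 [294, 367, 395, 391, 396, 386, 348, 289, 242, 246, 258, 252, 247, 243, 248, 279, 337, 373, 381, 377, 372, 369, 368, 375, 382, 382, 386, 388, 371, 328, 281, 259, 260, 258, 253, 259, 257, 253, 256, 254, 255, 249, 255, 260, 257, 261, 301, 356, 384, 379, 337, 259, 219, 240, 252, 248, 248, 245, 268, 320, 364, 379, 379, 377, 379,
[... 650 characters left out ...]
 260, 260, 258, 260, 259, 262, 259, 257, 257, 262, 261, 257, 256, 263, 262, 261, 262, 258, 258, 248, 249, 245, 251, 254, 255, 258, 252, 254, 247, 241, 218, 191, 233, 314, 366, 381, 381, 388, 396, 394, 394, 393, 391]
481 [388, 387, 385, 378, 381, 374, 382, 374, 345, 306, 276, 262, 262, 264, 259, 264, 260, 259, 249, 250, 255, 252, 252, 248, 254, 255, 257, 252, 253, 254, 249, 249, 252, 252, 247, 250, 249, 252, 251, 251, 248, 249, 245, 251, 246, 248, 251, 245, 249, 248, 247, 249, 254, 256, 253, 245, 241, 245, 246, 246, 246, 245, 244, 247, 247, 244, 247, 247, 246, 249, 246, 248, 254, 251, 250, 249, 253, 254, 253, 254, 256, 256, 254, 257, 249, 224, 248, 315, 371, 387, 390, 391, 389, 392, 394, 398]
```

Run:
```python
from h import *
c=cam('top')
P=ray(c,[(431.0,215),(438.9,215),(482.7,215),(431.2,228),(482.8,228),(434,167.5),(481,169),(434,245.5),(481,246.5)],.07);print(P.round(4).tolist())
s=cv2.imread('pics/s7.png')[:,:,::-1].astype(int)
for col in (170,185,200,215,230):print(col,[ (r,*s[r,col].tolist()) for r in range(326,372,2)])
```

```text
[[0.5765, -0.1777, 0.07], [0.5767, -0.1968, 0.07], [0.5782, -0.3032, 0.07], [0.5448, -0.1777, 0.07], [0.5465, -0.3024, 0.07], [0.6946, -0.1872, 0.07], [0.6928, -0.303, 0.07], [0.5026, -0.1837, 0.07], [0.5016, -0.2967, 0.07]]
170 [(326, 96, 98, 98), (328, 96, 96, 97), (330, 96, 95, 98), (332, 96, 96, 97), (334, 96, 95, 96), (336, 94, 96, 97), (338, 94, 95, 95), (340, 94, 94, 95), (342, 94, 96, 97), (344, 80, 80, 81), (346, 88, 88, 89), (348, 67, 66, 66), (350, 95, 96, 98), (352, 94, 96, 97), (354, 85, 85, 87), (356, 50, 48, 47), (358, 59, 51, 44), (360, 78, 49, 28), (362, 80, 51, 24), (364, 76, 48, 24), (366, 59, 37, 20), (368, 109, 76, 44), (370, 157, 114, 67)]
185 [(326, 94, 95, 97), (328, 96, 94, 96), (330, 95, 96, 97), (332, 94, 95, 97), (334, 95, 96, 98), (336, 96, 98, 99), (338, 72, 72, 71), (340, 99, 100, 102), (342, 86, 85, 86), (344, 95, 94, 97), (346, 98, 99, 99), (348, 64, 62, 61), (350, 48, 48, 48), (352, 102, 77, 49), (354, 104, 75, 46), (356, 103, 75, 46), (358, 103, 74, 45), (360, 99, 72, 44), (362, 102, 73, 45), (364, 104, 75, 44), (366, 97, 71, 41), (368, 96, 72, 43),
[... 736 characters left out ...]
350, 156, 113, 67), (352, 158, 113, 69), (354, 161, 117, 67), (356, 158, 116, 68), (358, 155, 112, 65), (360, 153, 111, 64), (362, 154, 111, 64), (364, 157, 112, 66), (366, 161, 117, 69), (368, 159, 116, 70), (370, 156, 112, 65)]
230 [(326, 99, 100, 100), (328, 62, 60, 59), (330, 56, 52, 51), (332, 161, 115, 65), (334, 135, 90, 49), (336, 117, 72, 33), (338, 116, 71, 33), (340, 114, 69, 34), (342, 116, 71, 34), (344, 120, 75, 37), (346, 118, 73, 35), (348, 74, 46, 23), (350, 67, 42, 22), (352, 71, 45, 22), (354, 155, 112, 65), (356, 162, 118, 68), (358, 154, 111, 64), (360, 158, 114, 66), (362, 168, 121, 71), (364, 164, 118, 70), (366, 157, 113, 66), (368, 161, 117, 68), (370, 160, 116, 68)]
```

Run:
```python
from h import *
from scipy.optimize import least_squares
T,W=cam('top'),cam('scene')
def dot(f,x0,y0,x1,y1):
    a=cv2.imread(f)[y0:y1,x0:x1].astype(float); r=a[:,:,2]-a[:,:,0]; r=r-np.median(r); 
    r[r<8]=0; 
    i=np.unravel_index(r.argmax(),r.shape); y,x=i; sl=(slice(max(y-2,0),y+3),slice(max(x-2,0),x+3)); q=r[sl]; Y,X=np.mgrid[sl]
    return ((X*q).sum()/q.sum()+x0,(Y*q).sum()/q.sum()+y0,r.max())
def tri(p,q): return least_squares(lambda X:np.r_[proj(T,X)[0]-p[:2],proj(W,X)[0]-q[:2]],[.6,0,.1])
for a,b,ta,sb in (('top1','scene1',(240,203,266,222),(380,243,402,264)),('t7','s7',(450,186,476,215),(175,308,205,332))):
    p,q=dot(f'pics/{a}.png',*ta),dot(f'pics/{b}.png',*sb); r=tri(p,q); print(p,q,r.x.round(4),r.fun.round(1))
```

```text
(np.float64(253.60625), np.float64(211.45), np.float64(24.0)) (np.float64(389.36898395721926), np.float64(251.6096256684492), np.float64(46.0)) [0.5857 0.2545 0.0384] [-0. -0. -0.  0.]
(np.float64(471.0709677419355), np.float64(186.2483870967742), np.float64(53.0)) (np.float64(189.84109589041097), np.float64(318.9945205479452), np.float64(73.0)) [ 0.629  -0.2541  0.151 ] [-0.2 -0.1 -0.1  0. ]
```

Run:
```python
from h import *
T,W=cam('top'),cam('scene')
print(proj(T,[.602,-.245,.136]),proj(W,[.602,-.245,.136]))
def cand(f,x0,y0,x1,y1):
    a=cv2.imread(f)[y0:y1,x0:x1].astype(int); r=a[:,:,2]-a[:,:,0]; print(f); print(r)
cand('pics/t7.png',453,188,476,210); cand('pics/s7.png',180,308,200,326)
```

```text
[[465.57405609 199.17361351]] [[189.18245388 314.49904288]]
pics/t7.png
[[-6 -8 -6 -7 -7 -6 -8 -7 -7 -7 -8 -7 -7 -7 -6 -7 -7 -6 -6 -5 -6 -7 -6]
 [-8 -7 -6 -6 -7 -8 -7 -6 -6 -7 -7 -7 -7 -6 -7 -6 -7 -7 -8 -7 -7 -6 -7]
 [-7 -7 -7 -6 -6 -6 -7 -8 -6 -7 -7 -7 -7 -6 -7 -6 -6 -6 -5 -6 -6 -7 -8]
 [-7 -6 -7 -7 -6 -7 -7 -7 -8 -7 -7 -7 -8 -6 -7 -6 -7 -7 -7 -7 -7 -8 -8]
 [-5 -6 -6 -6 -7 -7 -7 -7 -8 -7 -7 -6 -7 -7 -6 -7 -7 -7 -8 -6 -6 -7 -7]
 [-6 -6 -7 -8 -6 -7 -7 -7 -6 -8 -7 -7 -7 -6 -7 -6 -6 -8 -6 -7 -7 -7 -6]
 [-6 -6 -6 -6 -6 -5 -6 -6 -5 -7 -6 -6 -6 -7 -7 -6 -7 -7 -6 -7 -8 -6 -6]
 [-7 -6 -6 -6 -7 -6 -6 -6 -7 -7 -6 -6 -6 -7 -6 -7 -8 -6 -6 -7 -6 -6 -6]
 [-7 -5 -6 -7 -6 -7 -7 -6 -7 -7 -5 -7 -7 -7 -8 -8 -8 -8 -7 -6 -6 -6 -5]
 [-5 -6 -6 -6 -6 -8 -7 -6 -7 -7 -7 -8 -7 -6 -8 -8 -8 -7 -6 -7 -7 -6 -6]
 [-7 -7 -6 -7 -7 -7 -6 -7 -7 -8 -7 -7 -8 -7 -8 -7 -7 -7 -6 -7 -6 -7 -7]
 [-6 -8 -7 -5 -7 -7 -6 -5 -8 -7 -7 -8 -7 -7 -7 -9 -7 -7 -6 -6 -7 -6 -6]
 [-6 -6 -7 -8 -7 -6 -5 -7 -7 -7 -8 -7 -6 -5 -6 -7 -8 -5 -7 -7 -7 -7 -6]
 [-6 -7 -7 -6 -6 -6 -5 -7 -7 -7 -7 -6 -6 -6 -6 -7 -6 -6 -6 -6 -7 -5 -6]
 [-7 -7 -7 -6 -6 -6 
[... 1003 characters left out ...]
-1  0]
 [-2 -3  0 -1 -3 -2 -1  0 -2 -2 -3 -1 -2 -1  0  0  0 -1 -1 -2]
 [-4 -1 -1  0 -2 -2 -2  0  0 -2 -4 -4 -2 -1 -1 -1 -3 -1 -1 -1]
 [-3 -2 -2 -1  0 -2 -1  0 -4 -3  6  1 -4 -2 -1 -1 -1 -2 -1 -1]
 [-1  0 -2 -3 -1  0 -1 -2  4 19 41 22 -5 -1 -1 -1 -1 -1 -2 -1]
 [-1  0 -1 -2 -2 -1 -3 -2  7 72 70 44 -5 -2 -1  0 -2 -1  0 -1]
 [-1 -2  1 -2 -1 -2 -1 -3 -4 32 33 15 -5 -1 -1 -1 -2 -1 -2 -1]
 [-3 -1 -2 -2 -1 -2 -1 -2 -4  1  2 -4 -1 -2 -2 -1 -2 -2 -2 -2]
 [-2 -3 -2 -2 -2 -1  0  0 -2 -2 -2 -1 -1 -1 -2 -1 -1 -1 -1 -1]
 [-1  0 -2 -3 -2 -2  0 -2 -2 -2 -1 -1 -2 -3 -1 -1 -2 -1 -1 -2]
 [-1  0 -1 -1 -2 -4 -2  0 -1 -1 -1 -1 -1 -1 -1 -1 -2 -1 -1  0]
 [-1 -1 -1  0 -1 -2 -1 -1 -1 -1  0 -2 -2 -2 -1 -2 -1 -3 -1 -1]]
```

Run:
```python
from h import *
from scipy.optimize import least_squares
T,W=cam('top'),cam('scene')
r=least_squares(lambda X:np.r_[proj(T,X)[0]-(462.9,204.3),proj(W,X)[0]-(189.8,318.9)],[.6,-.2,.1]);print(r.x.round(4),r.fun.round(1))
# far edge bottom line in scene with z hypotheses, tilt about grip
for tilt in (0,.05,.1,.15):
    for zz in (.0,):
        c0=r.x+np.array([-.016*np.sin(tilt),0,-.016*np.cos(tilt)])
        L=[c0+[.05*np.cos(tilt),v,-.05*np.sin(tilt)] for v in(.08,-.08)]
        A,B=proj(W,L); print(tilt,[np.interp(col,[B[0],A[0]],[B[1],A[1]]).round(1) for col in(170,200,230)])
```

```text
[ 0.5938 -0.2432  0.1178] [-0. -0. -0.  0.]
0 [np.float64(357.3), np.float64(342.8), np.float64(328.2)]
0.05 [np.float64(358.1), np.float64(343.5), np.float64(328.9)]
0.1 [np.float64(358.7), np.float64(344.1), np.float64(329.5)]
0.15 [np.float64(359.2), np.float64(344.6), np.float64(330.0)]
```

The front's centre dot triangulates about 18 mm low, so the spatula has sagged roughly 0.17 rad tip-down in the grip. I'll lower gently now, with a small +x correction, and watch the trend.

Emit:
carry_out --pt "-1 3 0 -3 0" --pt "-1 6 0 -7 0" --pt "-1 8 0 -11 0" --pt "-1 9 0 -15 0" --pt "-1 9 0 -17 0" --pt "-1 9 0 -18 0"

```text
time_s: 25.3
eef_pos: [0.5094, -0.2388, 0.1507]
orientation: [180.0, -0.0, 179.5]
force: [-0.1, 1.3, -5.1]
opening: 0.238
grasp_force: 30.0
```

```bash
cat > dot.py <<'E'
from h import *
from scipy.optimize import least_squares
def near(c,g,w=16):
    x0,y0=(int(v)-w for v in g); a=c['img'][y0:y0+2*w,x0:x0+2*w].astype(float); r=a[:,:,0]-a[:,:,2]
    # isolated small red blob on grey: compare with 9px median
    u=np.clip(r+60,0,255).astype(np.uint8); q=np.clip(u.astype(float)-cv2.medianBlur(u,9)-5,0,None)
    q[:4]=0;q[-4:]=0;q[:,:4]=0;q[:,-4:]=0
    y,x=np.unravel_index(q.argmax(),q.shape); sl=(slice(y-2,y+3),slice(x-2,x+3)); k=q[sl]; Y,X=np.mgrid[sl]
    return np.array([(X*k).sum()/k.sum()+x0,(Y*k).sum()/k.sum()+y0]),q.max()
def run(X0):
    T,W=cam('top'),cam('scene'); save(T,'tl.png'); save(W,'sl.png')
    (p,a),(q,b)=near(T,proj(T,X0)[0]),near(W,proj(W,X0)[0])
    r=least_squares(lambda X:np.r_[proj(T,X)[0]-p,proj(W,X)[0]-q],X0); s=state()
    print('dot',r.x.round(4),r.fun.round(1),a,b,'t',s['time_s'],s['eef_pos'].round(4),s['force'].round(1),s['ft_torque'].round(2))
E
python3 -c "
from dot import *
run([.603,-.243,.099])"
```

```text
dot [ 0.6027 -0.2436  0.0993] [ 0.  0.  0. -0.] 22.0 67.0 t 25.4 [ 0.5094 -0.2388  0.1509] [ 0.3  0.3 -4.8] [0.05 0.31 0.01]
```

Holding steady with no further sag. Now I'll lower it onto the rails.

Emit:
carry_out --pt "-1 0 0 -2 0" --pt "-1 0 0 -4 0" --pt "-1 0 0 -6 0" --pt "-1 0 0 -8 0" --pt "-1 0 0 -10 0" --pt "-1 0 0 -12 0" --pt "-1 0 0 -14 0" --pt "-1 0 0 -16 0" --pt "-1 0 0 -16 0"

```text
time_s: 26.52
eef_pos: [0.5094, -0.2388, 0.1347]
orientation: [180.0, -0.0, 179.5]
force: [-0.2, -0.4, -3.1]
opening: 0.234
grasp_force: 30.0
```

```bash
python3 -c "
from dot import *
run([.602,-.243,.09])"
```

```text
dot [ 0.6019 -0.2436  0.09  ] [ 0.1  0.   0.1 -0. ] 23.0 56.0 t 26.625 [ 0.5095 -0.2388  0.135 ] [-0.6  0.9 -3.1] [ 0.11  0.31 -0.02]
```

Emit:
carry_out --pt "-1 0 0 -2 0" --pt "-1 0 0 -4 0" --pt "-1 0 0 -6 0" --pt "-1 0 0 -8 0" --pt "-1 0 0 -11 0" --pt "-1 0 0 -14 0" --pt "-1 0 0 -17 0" --pt "-1 0 0 -20 0" --pt "-1 0 0 -22 0" --pt "-1 0 0 -22 0"

```text
time_s: 27.88
eef_pos: [0.5094, -0.2387, 0.1127]
orientation: [180.0, -0.0, 179.5]
force: [0.1, 0.3, -1.9]
opening: 0.239
grasp_force: 30.0
```

```bash
python3 -c "
from dot import *
run([.602,-.243,.086])"
```

```text
dot [ 0.6009 -0.2435  0.0867] [ 0.1  0.   0.1 -0. ] 23.0 58.0 t 27.975 [ 0.5095 -0.2389  0.113 ] [-0.8 -0.9 -0.9] [ 0.04  0.04 -0.06]
```

The front lies flat at (0.601, −0.2435), underside about 0.07. Now I'll draw the blade out.

Emit:
carry_out --pt "-1 -4 0 0 0" --pt "-1 -14 0 0 0" --pt "-1 -28 0 0 0" --pt "-1 -44 0 0 0" --pt "-1 -60 0 0 0" --pt "-1 -76 0 0 0" --pt "-1 -92 0 0 0" --pt "-1 -108 0 0 0" --pt "-1 -124 0 0 0" --pt "-1 -138 0 0 0" --pt "-1 -145 0 0 0" --pt "-1 -145 0 0 0"

```text
time_s: 29.48
eef_pos: [0.3642, -0.2389, 0.1131]
orientation: [-180.0, 0.0, 179.4]
force: [0.5, 0.4, -2.0]
opening: 0.235
grasp_force: 30.0
```

```bash
python3 -c "
from dot import *
run([.602,-.243,.086])"
```

```text
dot [ 0.6008 -0.2435  0.0866] [ 0.1  0.   0.  -0. ] 22.0 56.0 t 29.575 [ 0.3648 -0.239   0.1131] [ 0.1  0.  -1.7] [ 0.02  0.08 -0.02]
```

Emit:
carry_out --pt "-1 0 0 10 0" --pt "-1 0 3 30 0" --pt "-1 0 15 50 0" --pt "-1 0 35 60 0" --pt "-1 10 65 60 0" --pt "-1 30 100 60 0" --pt "-1 55 140 60 0" --pt "-1 80 180 60 0" --pt "-1 105 215 60 0" --pt "-1 120 240 55 0" --pt "-1 125 250 40 0" --pt "-1 125 250 20 0" --pt "-1 125 250 0 0" --pt "-1 125 250 -15 0" --pt "-1 125 250 -27 0" --pt "-1 125 250 -33 0" --pt "-1 125 250 -33 0"

```text
time_s: 31.7
eef_pos: [0.4893, 0.0111, 0.0798]
orientation: [-180.0, -0.0, 179.5]
force: [0.7, 0.3, -2.1]
opening: 0.234
grasp_force: 30.0
```

Emit:
carry_out --pt "-1 0 0 -3 0" --pt "-1 0 0 -6 0" --pt "-1 0 0 -9 0" --pt "-1 0 0 -12 0" --pt "-1 0 0 -15 0" --pt "-1 0 0 -18 0" --pt "-1 0 0 -21 0" --pt "-1 0 0 -24 0" --pt "-1 0 0 -26 0" --pt "-1 0 0 -28 0" --pt "-1 0 0 -28 0"

```text
time_s: 33.08
eef_pos: [0.4895, 0.0112, 0.0518]
orientation: [-180.0, 0.0, 179.5]
force: [-1.6, 0.9, 1.5]
opening: 0.234
grasp_force: 30.0
```

Emit:
carry_out --pt "-1 0 0 -0.6 0" --pt "-1 0 0 -1.2 0" --pt "-1 0 0 -1.2 0"

```text
time_s: 33.45
eef_pos: [0.4896, 0.0112, 0.0513]
orientation: [-180.0, 0.0, 179.5]
force: [-4.1, 0.5, 5.8]
opening: 0.229
grasp_force: 30.0
```

Firm contact at 0.051, which is the original flat height. I'll release, rise and check.

Emit:
carry_out --pt "-0.3 0 0 0 0" --pt "-0.2 0 0 0 0" --pt "1 0 0 0 0" --pt "1 0 0 0 0" --pt "1 0 0 0 0" --pt "1 0 0 0 0" --pt "1 0 0 0 0" --pt "1 0 0 10 0" --pt "1 0 0 40 0" --pt "1 0 0 90 0" --pt "1 0 0 150 0" --pt "1 -40 0 210 0" --pt "1 -80 0 270 0" --pt "1 -80 0 290 0" --pt "1 -80 0 290 0" --pt "1 -80 0 290 0"

```text
time_s: 35.45
eef_pos: [0.4094, 0.0112, 0.3405]
orientation: [-180.0, 0.0, 179.5]
force: [-0.2, -0.1, -0.9]
opening: 0.998
grasp_force: 0.0
```

Run:
```python
from dot import *
run([.602,-.243,.086])
c=cam('wrist'); im=c['img'].astype(int); hsv=cv2.cvtColor(c['img'],cv2.COLOR_RGB2HSV)
def rect(m,z,n):
    b=np.zeros((480,640),bool); b[130:352,225:425]=1; m=(m&b).astype(np.uint8)
    k=max(cv2.findContours(m,0,1)[0],key=cv2.contourArea)
    print(n,cv2.boundingRect(k),cv2.minAreaRect((ray(c,k[:,0].astype(float),z)[:,:2]*1000).astype(np.float32)))
rect((hsv[:,:,1]<60)&(hsv[:,:,2]>110),.0025,'blade')
rect((im[:,:,0]<130)&(im[:,:,0]-im[:,:,2]>20)&(hsv[:,:,2]<115),.065,'handle')
# jug: compare rim region now vs t3; front mask in top
t3=cv2.imread('pics/t3.png').astype(int); tl=cv2.imread('pics/tl.png').astype(int)
d=np.abs(t3-tl).sum(2); print('jug diff',np.median(d[170:260,485:560]),'tin',np.median(d[115:165,310:402]))
T=cam('top');i2=T['img'].astype(int);m=((i2[:,:,0]-i2[:,:,2]<15)).astype(np.uint8);m=cv2.morphologyEx(m,cv2.MORPH_OPEN,np.ones((5,5)))
x,y=proj(T,[.601,-.2435,.086])[0].astype(int);n,l,st,_=cv2.connectedComponentsWithStats(m);print(st[l[y,x]])
k=cv2.findContours((l==l[y,x]).astype(np.uint8),0,1)[0][0];print(cv2.minAreaRect((ray(T,k[:,0].astype(float),.083)[:,:2]*1000).astype(np.float32)))
```

```text
dot [ 0.6009 -0.2434  0.0867] [ 0.1  0.   0.1 -0. ] 23.0 57.0 t 35.55 [0.4091 0.0112 0.3393] [ 0.1  0.1 -0.1] [0.01 0.02 0.  ]
blade (300, 278, 51, 74) ((574.7442626953125, 10.574499130249023), (64.58812713623047, 105.66795349121094), 89.64724731445312)
handle (316, 180, 20, 105) ((447.1053771972656, 12.166067123413086), (20.973825454711914, 115.55914306640625), 89.12826538085938)
jug diff 5.0 tin 5.0
[     0      0    640    480 275042]
((554.3026733398438, 103.06500244140625), (1208.968505859375, 1714.2430419921875), 0.43026870489120483)
```

Everything checks out: the front is flat and centred, the spatula's size and geometry match it lying flat, and the jug and tin are unchanged. I'll hand in.

```bash
python3 -c "
from workcell import *
print(job_done())"
```

```text
the job is handed in; nothing more can be done
None
```

The job is handed in, with no verdict returned: by the last camera check the wet front lies flat within a few millimetres of the rack's centre, the spatula lies flat on the bench, and the jug stands where I set it beside the rack; the one hitch was the front tipping about 0.17 rad during the carry, because the spatula sagged in the grip, and it levelled out on the rails.

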